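# Set the shaker's rack clamp with its knurled wheel

### The arm

A 6-joint arm with a two-finger parallel gripper is mounted at the origin on the work surface. World frame = base frame: x ahead of the robot, y to its left, z up, the work surface at z = 0. Lengths are in m, angles in rad, forces in N, time in s.
With the tool pointing down it reaches from about 0.4 to 0.825 m from the base axis. Payload 7 kg.
Tool frame: the origin (TCP) lies on the centre line of the jaws, within the pads' length; the fingertips stand 11 mm ahead of it and the grasp point (between the pads) lies 8 mm behind it; z points along the fingers, y is the line along which they close (so a half turn about z gives the same grasp; the last joint's range is limited). The gripper opens to 85 mm and grips with 20 to 120 N. Pads are 22 mm wide; open, the fingers measure 114 mm over their backs; the gripper's body (76 mm by 85 mm) begins 54 mm behind the grasp point. The pads swing forward as they close: fully open they stand 13 mm farther back than shut.
Start: joints at [-1.027, 0.359, 0.012, 0, -1.224, -0.288], TCP at [0.171, -0.653, 0.242] pointing down, gripper open.
Joint ranges: [-3.07, 3.07], [-1.43, 2.12], [-1.02, 1.25], [-3.03, 1.67], [-3.05, -0], [-3.03, 3.03]. Speed limits (rad/s): [2.39, 2.39, 3.01, 3.14, 3.14, 3.14].

### API

Orientations are given as a unit quaternion [x, y, z, w].
In Python, from station import r gives the robot as it stands.
- The arm moves only by the tool apply_moves, never from a script. Its argument "plan" is one flat list of numbers, 7 for each row, row after row: the shift along the world's x, y, z in mm, then the turn, a rotation vector about the world's x, y, z in degrees, then the closure, from -1 (fully open) to 1 (shut). A call has 1 to 10 rows; each row shifts and turns the commanded pose from where the row before left it; what a row does not reach is not made up. A row lasts 1/12 s, in which the tool goes at most 41.7 mm and 7.16 degrees, less where a joint would pass 70% of its speed; a pose out of reach is approached as far as the arm can. A call with a gripper value outside its range is refused whole. The fingers move at their own pace and stop on an object; "grip_force" is the grip in N (left out, the last holds). Time passes only in rows, so rows that do not move let the fingers close. It gives the time, the measured TCP pose, the force, the opening and the grip force at its end, in the units of the state.
- r.read_state(): the state, without advancing time (a new reading comes with each control period).
- r.snapshot(name): name is "side" or "top"; returns a dict with "color" (384x512x3 uint8, blue, green, red), "fov_y" (degrees; the focal length in pixels is half the picture's height over the tangent of half this angle, whatever the lens; pixels are square), "cx", "cy" (the principal point, pixels), "rvec" (rotation vector, rad) and "tvec" (3), from world to camera coordinates, as OpenCV has them. Camera axes: x right, y down, z forward; pixel columns grow to the right and rows downward; lengths in m; the calibration is good to about 2 mm. A picture is of the moment at which its call begins. There is no depth.
- r.sign_off(): hands the job in; it is judged then, once.
The state is a dict: "t": time; "joint_positions": joint angles; "qvel": joint speeds; "effort": joint torques, N m; "tcp_pos": TCP position; "orientation": TCP orientation; "force": force on the tool from outside, world axes, zero at the start; "torque": the same for the moment, N m; "gripper_width": opening from 0.0 (shut) to 1.0 (fully open); "grasp_force": force on a finger pad.
Only numpy, scipy, OpenCV 4.12 (cv2) and the standard library are available. Lean on these libraries where they do the work, as an engineer would, in place of code of your own. Each camera call takes 0.05 s, during which the arm holds its last target. There are 200 camera calls.

### The job

On the shaker's platform, roll the knurled wheel under a fingertip, pressing only lightly, until the clamp bar has closed towards the blue rack and the pointer on the bar's end stands in line with the gauge tab beside it; then take the finger away. Move the bar by the wheel alone, without touching the bar, its pointer, the gauge tab with its stop, or the rack. Grip and lift nothing, and leave everything else where it stands.

Things in the scene. Friction and masses are not known exactly. Their poses are not given: they have to be found in the camera images.
- shaker: low white bench shaker, fixed on the table, 240 x 360 mm; its bare metal platform is 50 mm above the table. Origin under its centre at table height. Its y axis is the bar's closing direction (from wheel to rack), x runs along the wheel's axle to the side of pointer and gauge tab, z up. The wheel is centred at x = 0, y = -140 mm. Place and heading change from run to run.
- wheel: knurled steel wheel, 64 mm diameter, 24 mm wide, on a level axle along shaker x; origin at its centre, 93 mm above the table at rest (the frame turns with it). Rolling its top towards the rack (shaker +y) closes the bar, the other way opens it: the bar moves 8 mm per radian, 1 mm per 4 mm of rim. It turns at under 1.5 N on the rim and stays where left. Over 25 N from the fingers fails.
- wheel_top (a point): highest point of the wheel, 125 mm above the table at rest; it does not turn. Axes as the shaker's. Two cheek plates flank the wheel (inner faces 30 mm apart, 8 mm thick, 56 mm long, tops 115 mm above the table), so its top 10 mm stand proud. The head with wheel, cheeks and bar is on rubber mounts: pressed, it starts to sink at about 2 N, then 1 N per mm, at most 6 mm (8 N), then rigid.
- bar: the moving clamp bar, an aluminium bar 170 mm long along the shaker's x, 12 mm thick, top 85 mm above the table at rest (it dips a little while the wheel is pressed), between the wheel and the blue rack; origin on its clamping face (the one towards the rack) at platform height. It slides along the shaker's y. Not to be touched.
- bar_pointer (a point): top of the pointer: a dark upright fin 4 mm thick (along shaker y), 20 mm long, at the bar's +x end, top 97 mm above the table; the point is mid-thickness at the fin's outer end. Axes as the shaker's.
- stop: fixed stop: an aluminium fence beyond the rack (top 84 mm above the table) with an arm, 12 mm wide, reaching back past the rack's side to the gauge tab; origin at platform height on the shaker's middle line, in the plane of the middle of the gauge tab. Its place along the shaker's y changes from run to run. Not to be touched.
- gauge_mark (a point): top of the gauge tab: a dark upright fin 4 mm thick (along shaker y), 16 mm long, on the free end of the stop's arm, top 97 mm above the table, 2 mm beyond the pointer's end in shaker x; the point is mid-thickness at the tab's inner end. Axes as the shaker's. Set when bar_pointer has y = 0 in this frame; it starts 16 to 40 mm short (y negative).
- rack: loose blue tube rack with a few small tubes, 85 mm along shaker x, 120 mm along shaker y, 42 mm high (54 mm with tubes), standing on the platform against the stop; origin under its centre. When the bar is set, about 5 mm remain between bar and rack.
- bottle: small amber glass bottle, 28 mm across, 55 mm tall, standing loose on the platform beside the wheel; origin under its centre. Bystander.
- tube_rack: loose green tube rack on the table, 75 x 190 x 45 mm, origin under its centre. Bystander.
- tip_box: loose pipette-tip box with a pink lid on the table, 124 x 89 x 60 mm, origin under its centre. Bystander.
- tip_box_b: loose pipette-tip box with a yellowish lid on the table, same size, origin under its centre. Bystander.
- trough: loose open white reagent trough on the table, 150 x 60 x 30 mm, origin under its centre. Bystander.
- marker: loose black marker pen lying on the table, 135 mm long, 14 mm thick, origin under its middle. Bystander.

How it is judged:
On the way:
1. the bar is on its way, driven by a finger on the wheel (contact force between the fingers and wheel above 0.5 N and distance of bar_pointer from where it was at the start of the episode above 0.004 m), for 0.1 s.
At the end, for the whole second after the job is handed in: The pointer's middle is within 2 mm of the gauge tab's middle along the bar's travel, the bar is at rest, the rack stands within 10 mm of where it was, and the finger is off the wheel (y of bar_pointer in the frame of gauge_mark between -0.002 and 0.002 m and linear speed of bar below 0.003 m/s and distance of rack from where it was at the start of the episode below 0.01 m); the robot touches nothing.
It fails at once if the bar or its pointer is touched (over 1 N) instead of the wheel (contact force between any of the fingers, the arm and bar above 1 N).
It fails at once if the stop or gauge tab is touched (over 1 N) (contact force between any of the fingers, the arm and stop above 1 N).
It fails at once if the rack is touched (over 1 N), shifted or lifted (contact force between any of the fingers, the arm and rack above 1 N or distance of rack from where it was at the start of the episode above 0.01 m).
It fails at once if the wheel is pressed hard (over 25 N) (contact force between the fingers and wheel above 25 N).
It fails at once if something else is shifted, carried or lifted (over 20 mm) (distance of any of bottle, tube_rack, tip_box, tip_box_b, trough, marker from where it was at the start of the episode above 0.02 m).
It also fails if it takes over 54 s, if anything falls off the work surface, if the arm or the gripper's body presses on something with over 40 N, if the wrist force passes 120 N, or if a joint passes its speed limit or range.

## Working session

There is one attempt and no reset: what is moved stays moved. The work goes in short steps, Python scripts to look and compute and a tool call to move; the robot and the scene stay as the last step left them, time stands still between calls to the robot, and variables do not carry over. Pictures are saved under pics/ and viewed, at most 10 in all, crops included, and the job is handed in when it is done.

Besides the shell and the picture viewer there is one more tool, called after ">>>" in YAML: its name, and indented under it one key for each argument. apply_moves: Moves the arm, as the interface text tells. Its arguments: {"type":"object","properties":{"plan":{"type":"array","items":{"type":"number"}},"grip_force":{"type":"number"}},"required":["plan"]}

```bash
mkdir -p pics; ls; cat > h.py <<'E'
import cv2,numpy as np
from station import r
def snap(n,name=None):
    s=r.snapshot(n)
    if name: cv2.imwrite('pics/'+name,s['color'])
    f=s['color'].shape[0]/2/np.tan(np.radians(s['fov_y'])/2)
    s['K']=np.array([[f,0,s['cx']],[0,f,s['cy']],[0,0,1]]);s['R']=cv2.Rodrigues(np.array(s['rvec'],float))[0];s['t']=np.array(s['tvec'],float).ravel()
    return s
def ray(s,u,v):
    d=s['R'].T@np.linalg.inv(s['K'])@np.array([u,v,1.]);return -s['R'].T@s['t'],d
def onz(s,u,v,z):
    o,d=ray(s,u,v);return o+d*(z-o[2])/d[2]
def proj(s,p):
    q=s['K']@(s['R']@np.array(p,float)+s['t']);return q[:2]/q[2]
E
python3 - <<'E'
from h import *
a=snap('top','top0.png');b=snap('side','side0.png')
for s in(a,b):print(ray(s,256,192),s['K'][0,0],s['cx'],s['cy'])
print(r.read_state())
i=np.vstack([a['color'],b['color']])
E
```

```text
pics
(array([0.32938254, 0.06751058, 1.4738449 ]), array([ 0.14793858, -0.02409651, -0.98872064])) 431.1278693709887 253.75847783067843 193.21457714862916
(array([-0.34486404,  1.1456505 ,  1.0116107 ]), array([ 0.53786029, -0.63113263, -0.55949627])) 488.4147314772529 262.7297936945159 181.43054125172333
{'t': 0.1, 'joint_positions': array([-1.02686789e+00,  3.59317695e-01,  1.11965698e-02, -3.02276342e-04,
       -1.22413102e+00, -2.88123072e-01]), 'qvel': array([-0.00116818, -0.0019695 ,  0.00172735,  0.00215493, -0.0012222 ,
        0.00208989]), 'effort': array([-2.34974628e-03, -5.84764946e+01,  2.94105542e+01,  6.95453390e+00,
       -3.21752494e-03,  2.07909785e-06]), 'tcp_pos': array([ 0.17068194, -0.6526484 ,  0.24147699]), 'orientation': array([-1.27503171e-01,  9.91837886e-01,  7.23250282e-04, -1.64180521e-04]), 'force': array([ 0.48418631, -1.01342374,  0.45974144]), 'torque': array([ 0.01155353, -0.00232845,  0.00117568]), 'grasp_force': 0.0, 'gripper_width': 1.0002006583876226}
```

View pics/top0.png

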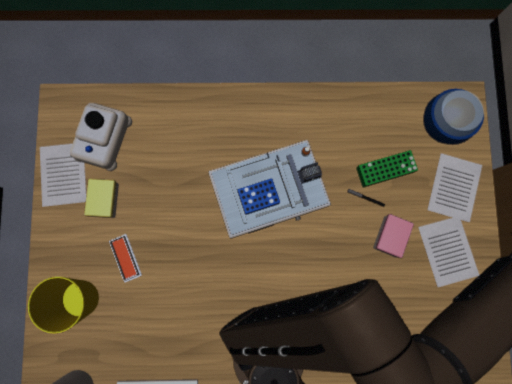

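View pics/side0.png

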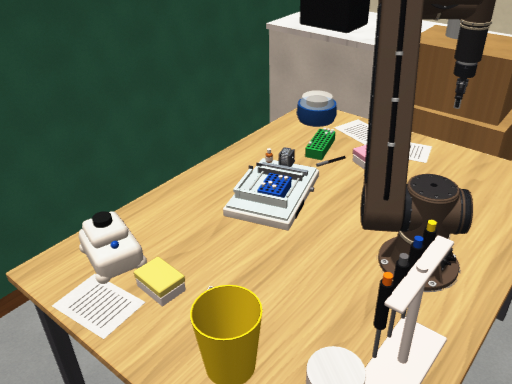

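The top view shows the shaker at about (268,188), with the wheel at (310,172), the bar near (293,180) and the bottle at (306,151). The rack is blue at (258,197). In the side view the wheel is at (287,157) and the bottle at (269,156). I'll enlarge both.

```bash
python3 - <<'E'
from h import *
a=cv2.imread('pics/top0.png')[135:241,203:335];b=cv2.imread('pics/side0.png')[140:226,222:325]
cv2.imwrite('pics/topc.png',cv2.resize(a,(792,636))[:600]);cv2.imwrite('pics/sidec.png',cv2.resize(b,None,fx=6.5,fy=6.5,interpolation=cv2.INTER_CUBIC))
E
```

```text
(no output)
```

View pics/topc.png

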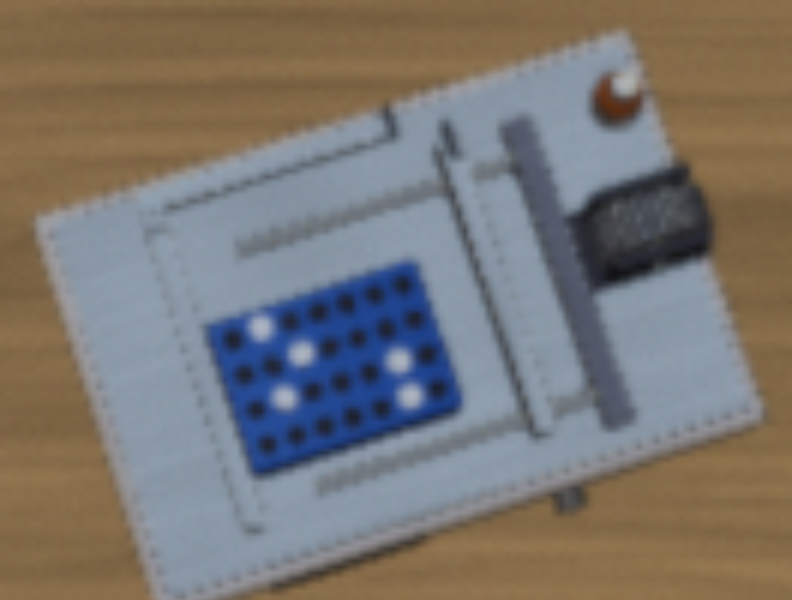

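View pics/sidec.png

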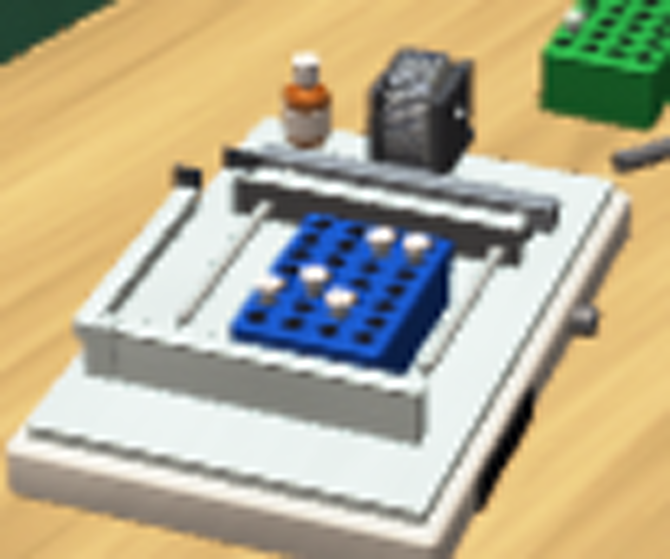

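The crops resolve the parts, with 6 crop px per image px in the top view. The gauge tab is at top crop (391,122) and the pointer at (449,138). The bright bar carries the pointer, the dark crosspiece lies behind it, and the wheel sits between cheeks at about (650,225). In the side crop the tab is at (187,178) and the pointer near (237,157). Next I'll work out the world frame.

```bash
python3 - <<'E'
from h import *
a=snap('top');b=snap('side')
g=lambda u,v:(203+(u+.5)/6-.5,135+(v+.5)/6-.5)
C=np.array([onz(a,*g(*p),.05) for p in[(38,215),(630,33),(763,415),(155,600)]])
print('corners',C.round(4),[np.linalg.norm(C[i]-C[(i+1)%4]).round(4) for i in range(4)])
c=C.mean(0);yv=(C[0]+C[3]-C[1]-C[2]);yv/=np.linalg.norm(yv);xv=np.array([yv[1],-yv[0],0]);
print('centre',c,'y',yv,'x',xv, 'heading',np.degrees(np.arctan2(xv[1],xv[0])))
S=lambda p:((p-c)@xv,(p-c)@yv)
for n,p,z in[('gauge',(391,110),.097),('pointer',(449,125),.097),('bottle',(618,95),.1),('wheel',(650,215),.12),('purpT',(516,120),.085),('purpB',(622,425),.085),('barT',(450,160),.085),('barB',(540,432),.085),('fenceT',(155,225),.084),('rack',(333,368),.092)]:
  q=onz(a,*g(*p),z);print(n,q.round(4),np.round(S(q),4))
for n,p in[('wheeltop',c-.14*yv+[0,0,.075])]:
  print(p,(proj(a,p)-[203,135])*6,(proj(b,p)-[222,140])*6.5)
np.savez('f.npz',c=c,xv=xv,yv=yv)
E
```

```text
corners [[ 0.6172  0.19    0.05  ]
 [ 0.7197 -0.1453  0.05  ]
 [ 0.5005 -0.2128  0.05  ]
 [ 0.4017  0.1254  0.05  ]] [np.float64(0.3506), np.float64(0.2294), np.float64(0.3523), np.float64(0.225)]
centre [ 0.55975215 -0.01068314  0.05      ] y [-0.2862717   0.95814848  0.        ] x [0.95814848 0.2862717  0.        ] heading 16.634879255574205
gauge [ 0.6645 -0.0062  0.097 ] [ 0.1016 -0.0257]
pointer [ 0.6558 -0.0377  0.097 ] [ 0.0843 -0.0534]
bottle [ 0.6712 -0.1302  0.1   ] [ 0.0725 -0.1464]
wheel [ 0.6003 -0.1425  0.12  ] [ 0.0011 -0.1379]
purpT [ 0.6612 -0.0756  0.085 ] [ 0.0786 -0.0913]
purpB [ 0.4916 -0.1291  0.085 ] [-0.0992 -0.094 ]
barT [ 0.639  -0.0388  0.085 ] [ 0.0679 -0.0496]
barB [ 0.4882 -0.0845  0.085 ] [-0.0897 -0.0503]
fenceT [0.6042 0.1233 0.084 ] [0.081  0.1156]
rack [0.5233 0.0273 0.092 ] [-0.0241  0.0468]
[ 0.59983019 -0.14482393  0.125     ] [653.2319542  211.42928752] [419.59986852  59.06646084]
```

The sizes agree: the platform measures 0.351 x 0.227 m at the bevel, and the wheel lies at shaker (0, -0.14) as it should. The wheel top is at about (0.600, -0.145, 0.125), and the gap from pointer to tab is about 28 mm. I'll shut the fingers and travel to a point 18 mm on the opening side of the wheel top.

>>> apply_moves:
  plan: [21.7,24.5,0,0,0,2,1,21.7,24.5,0,0,0,0,1,21.7,24.5,0,0,0,0,1,21.7,24.5,0,0,0,0,1,21.7,24.5,0,0,0,0,1,21.7,24.5,0,0,0,0,1,21.7,24.5,0,0,0,0,1,21.7,24.5,0,0,0,0,1,21.7,24.5,0,0,0,0,1,21.7,24.5,0,0,0,0,1]
  grip_force: 20

```text
t: 1.03
tcp_pos: [0.3885, -0.4066, 0.2423]
orientation: [-0.145, 0.989, 0.0, 0.0]
force: [0.2, -0.9, -0.4]
gripper_width: 0.004
grasp_force: 0.0
```

>>> apply_moves:
  plan: [21.7,24.5,0,0,0,0,1,21.7,24.5,0,0,0,0,1,21.7,24.5,0,0,0,0,1,21.7,24.5,0,0,0,0,1,21.7,24.5,0,0,0,0,1,21.7,24.5,0,0,0,0,1,21.7,24.5,0,0,0,0,1,21.7,24.5,0,0,0,0,1,21.7,24.5,0,0,0,0,1,21.7,24.5,0,0,0,0,1]

```text
t: 1.87
tcp_pos: [0.6055, -0.1616, 0.2423]
orientation: [-0.145, 0.989, 0.0, -0.0]
force: [0.5, -0.6, 0.9]
gripper_width: -0.004
grasp_force: 0.0
```

>>> apply_moves:
  plan: [0,0,-20,0,0,0,1,0,0,-20,0,0,0,1,0,0,-20,0,0,0,1,0,0,-15,0,0,0,1,0,0,-7,0,0,0,1,0,0,-5,0,0,0,1,0,0,0,0,0,0,1,0,0,0,0,0,0,1]

```text
t: 2.53
tcp_pos: [0.6052, -0.1632, 0.156]
orientation: [-0.145, 0.989, -0.0, 0.0]
force: [-0.1, 0.3, 0.9]
gripper_width: 0.002
grasp_force: 0.0
```

```bash
python3 - <<'E'
from h import *
s=r.read_state();print(s['tcp_pos'],s['orientation'],s['force'],s['gripper_width'])
a=snap('side');cv2.imwrite('pics/s1.png',cv2.resize(a['color'][80:226,202:352],None,fx=4,fy=4,interpolation=cv2.INTER_CUBIC))
E
```

```text
[ 0.60515662 -0.16320606  0.15596006] [-1.44825086e-01  9.89457199e-01 -1.80537507e-04  3.35880945e-04] [-0.11361618  0.25057732  0.88995757] 0.002307023990541114
```

View pics/s1.png

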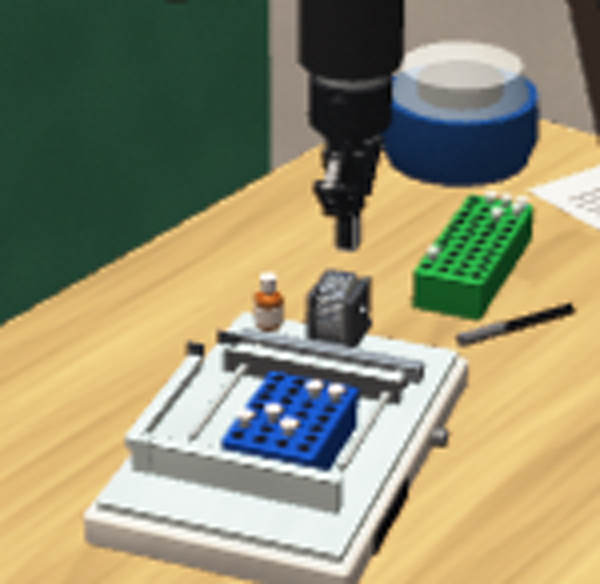

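The fingertip at crop (347,247) hangs above the wheel at (340,300), slightly on its opening side. Now I'll move closer and come down gently.

>>> apply_moves:
  plan: [-3.2,10.5,-8,0,0,0,1,0,0,-6,0,0,0,1,0,0,-3,0,0,0,1,0,0,0,0,0,0,1]

```text
t: 2.92
tcp_pos: [0.6011, -0.1522, 0.1376]
orientation: [-0.145, 0.989, 0.0, -0.001]
force: [0.6, 0.2, 0.3]
gripper_width: 0.001
grasp_force: 0.0
```

>>> apply_moves:
  plan: [0,0,-1.5,0,0,0,1,0,0,-1,0,0,0,1,0,0,0,0,0,0,1]

```text
t: 3.17
tcp_pos: [0.6018, -0.1526, 0.136]
orientation: [-0.145, 0.989, -0.0, 0.0]
force: [0.2, -0.3, 1.1]
gripper_width: 0.001
grasp_force: 0.7
```

>>> apply_moves:
  plan: [0,0,-1,0,0,0,1,0,0,-0.5,0,0,0,1,0,0,0,0,0,0,1]

```text
t: 3.42
tcp_pos: [0.6018, -0.1527, 0.1346]
orientation: [-0.145, 0.989, -0.0, 0.0]
force: [0.3, 0.2, 1.8]
gripper_width: 0.002
grasp_force: 1.7
```

Contact begins at about TCP z = 0.136, as expected. I'll press a little more, stroke 8 mm, then read the force.

>>> apply_moves:
  plan: [0,0,-1,0,0,0,1,0,0,-1,0,0,0,1,-0.6,1.9,0,0,0,0,1,-0.6,1.9,0,0,0,0,1,-0.6,1.9,0,0,0,0,1,-0.6,1.9,0,0,0,0,1]

```text
t: 3.92
tcp_pos: [0.5994, -0.1451, 0.1327]
orientation: [-0.145, 0.989, -0.0, 0.0]
force: [-0.3, -0.8, 5.3]
gripper_width: -0.001
grasp_force: 2.7
```

>>> apply_moves:
  plan: [-0.6,1.9,0,0,0,0,1,-0.6,1.9,0,0,0,0,1,-0.6,1.9,0,0,0,0,1,-0.6,1.9,0,0,0,0,1]

```text
t: 4.25
tcp_pos: [0.597, -0.1374, 0.1328]
orientation: [-0.145, 0.989, -0.0, 0.0]
force: [-0.4, -0.8, 5.8]
gripper_width: -0.001
grasp_force: 2.7
```

```bash
cat > m.py <<'E'
from h import *
f=np.load('f.npz');c,xv,yv=f['c'],f['xv'],f['yv']
# rectified top view at z=97 mm, 1 mm/px: x 40..120 across rows, y -90..0
def rect(s,z=.097):
    X,Y=np.meshgrid(np.arange(-90,0.,.5),np.arange(130,40.,-.5))
    P=c+ (X[...,None]*yv+Y[...,None]*xv)/1000; P[...,2]=z
    q=(P@s['R'].T+s['t'])@s['K'].T;q=(q[...,:2]/q[...,2:]).astype(np.float32)
    return cv2.remap(s['color'],q[...,0],q[...,1],cv2.INTER_CUBIC)
a=snap('top');b=snap('side')
i=np.hstack([rect(a),rect(b)]);
import sys
cv2.imwrite('pics/'+sys.argv[1],cv2.resize(i,None,fx=2.2,fy=2.2))
E
python3 m.py r1.png
```

```text
(no output)
```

View pics/r1.png

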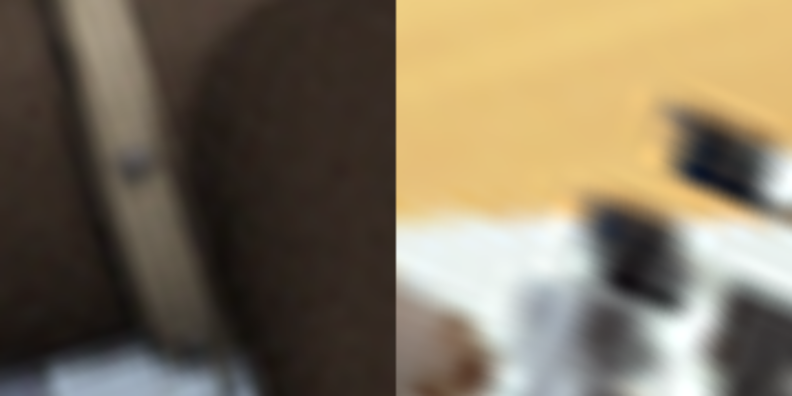

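The arm hides the top view, but the side view still shows both fins: the tab's rear edge is near x = 670 px and the pointer's near 585 px, at 4.4 px/mm. The bar is moving with a 5.8 N press. I'll put numbers on the gap, then keep rolling.

```bash
cat > g.py <<'E'
from h import *
f=np.load('f.npz');c,xv,yv=f['c'],f['xv'],f['yv']
ys=np.arange(-90,10.,.25)
def prof(s,img,x0,x1,z=.097):
    X,Y=np.meshgrid(ys,np.arange(x0,x1,.5))
    P=c+(X[...,None]*yv+Y[...,None]*xv)/1000;P[...,2]=z
    q=(P@s['R'].T+s['t'])@s['K'].T;q=(q[...,:2]/q[...,2:]).astype(np.float32)
    return cv2.cvtColor(cv2.remap(img,q[...,0],q[...,1],cv2.INTER_CUBIC),cv2.COLOR_BGR2GRAY).astype(float)
def dark(s,img,x0,x1,lo,hi):
    p=prof(s,img,x0,x1).mean(0);m=(ys>=lo)&(ys<=hi);y=ys[m];v=p[m]
    k=v.argmin();bg=np.median(v);w=np.clip((bg+v.min())/2-v,0,None)
    w[abs(y-y[k])>7]=0
    L=v[max(0,k-28):k+1];t=(L.max()+v[k])/2;j=np.where(L>t)[0][-1];e=y[max(0,k-28)+j]
    return (w*y).sum()/w.sum(),e,v[k],bg
E
python3 - <<'E'
from g import *
a=snap('top');b=snap('side');a0=cv2.imread('pics/top0.png');b0=cv2.imread('pics/side0.png')
for n,s,i in(('top0',a,a0),('side0',b,b0),('side1',b,b['color'])):
  for x0 in range(70,120,4):
    p=prof(s,i,x0,x0+4).mean(0)[::12].astype(int);print(n,x0,p)
E
```

```text
top0 70 [ 89  88  85  88 118 146 148 147 147 147 146 136 101  67  95 103  91 124
 149 150 149 149 150 150 151 151 151 152 150 150 149 149 147 148]
top0 74 [102 106 107 108 133 150 148 148 149 148 146 133  98  71  97 129 120 143
 148 149 150 151 150 150 151 151 151 150 150 152 150 149 149 149]
top0 78 [135 140 139 139 147 148 149 148 149 149 146 134  99  66  96 135 146 149
 149 149 149 151 149 150 151 150 150 151 151 150 150 150 150 147]
top0 82 [147 145 146 148 148 148 146 146 147 147 148 139 104  73 105 143 148 148
 148 149 149 144 135 130 135 137 132 130 131 129 127 128 130 129]
top0 86 [148 148 147 147 147 147 147 147 147 147 147 143 123 110 128 150 149 148
 148 148 147 130  95  89 107 109 116 128 116 104 112 119 112 112]
top0 90 [147 146 145 145 146 148 147 145 145 147 146 145 143 142 145 148 149 148
 147 148 145 126  79  91 129 142 144 153 148 141 143 145 144 144]
top0 94 [147 146 147 147 146 148 148 150 146 148 150 147 147 149 147 144 148 149
 147 148 146 118  80  93 141 150 150 152 153 152 152 150 150 153]
top0 98 [151 150 154 153 151 155 155 152 151 157 156 148 142 152 151 14
[... 3973 characters left out ...]
98 198 197 197 197 196 196 195 195 197
 198 190 172 139 112 111 125 150 171 184 192 194 192 192 191 191]
side1 106 [201 201 200 198 198 198 197 197 197 197 197 197 197 197 197 197 197 197
 201 196 182 176 176 180 188 195 197 195 194 193 193 192 192 192]
side1 110 [202 203 203 202 202 202 200 200 199 197 197 197 196 196 198 197 197 196
 198 198 196 196 197 198 197 195 195 195 194 194 193 193 193 193]
side1 114 [199 200 200 201 202 203 203 204 203 203 202 200 199 199 198 196 196 196
 197 198 198 198 198 198 197 197 196 196 195 195 194 193 193 193]
side1 118 [200 199 199 199 199 200 202 203 203 204 204 204 204 204 202 201 201 200
 198 199 199 198 198 198 198 198 198 198 198 198 197 196 196 195]
```

>>> apply_moves:
  plan: [-0.6,1.9,0,0,0,0,1,-0.6,1.9,0,0,0,0,1,-0.6,1.9,0,0,0,0,1,-0.6,1.9,0,0,0,0,1]

```text
t: 4.78
tcp_pos: [0.5945, -0.1295, 0.1325]
orientation: [-0.145, 0.989, -0.0, 0.0]
force: [-0.5, 0.1, 5.0]
gripper_width: -0.001
grasp_force: 2.0
```

The top picture gives a start gap of 28.2 mm. The side view confirms about 4 mm moved up to that point, after allowing for the 3 mm sink. Now I'll lift, go back and stroke again.

>>> apply_moves:
  plan: [0,0,8,0,0,0,1,5.2,-17.2,0,0,0,0,1,5.2,-17.2,0,0,0,0,1,0,0,-5,0,0,0,1,0,0,-3,0,0,0,1,0,0,0,0,0,0,1]

```text
t: 5.28
tcp_pos: [0.6045, -0.1643, 0.1317]
orientation: [-0.145, 0.989, -0.0, -0.0]
force: [-0.2, -2.3, 2.8]
gripper_width: -0.002
grasp_force: 1.7
```

>>> apply_moves:
  plan: [-1.1,3.4,0,0,0,0,1,-1.1,3.4,0,0,0,0,1,-1.1,3.4,0,0,0,0,1,-1.1,3.5,0,0,0,0,1,-1.0,3.5,0,0,0,0,1,-1.0,3.5,0,0,0,0,1,-1.0,3.5,0,0,0,0,1,-1.0,3.4,0,0,0,0,1,-1.0,3.4,0,0,0,0,1,-1.0,3.4,0,0,0,0,1]

```text
t: 6.12
tcp_pos: [0.5935, -0.1288, 0.1325]
orientation: [-0.145, 0.989, 0.0, -0.0]
force: [-3.3, -0.3, 2.7]
gripper_width: -0.003
grasp_force: 1.9
```

>>> apply_moves:
  plan: [0,0,8,0,0,0,1,5.2,-17.2,0,0,0,0,1,5.2,-17.2,0,0,0,0,1,0,0,-5,0,0,0,1,0,0,-3,0,0,0,1,0,0,0,0,0,0,1]

```text
t: 6.62
tcp_pos: [0.6049, -0.164, 0.1319]
orientation: [-0.145, 0.989, -0.0, 0.0]
force: [1.5, -1.9, 2.2]
gripper_width: 0.0
grasp_force: 1.6
```

```bash
python3 - <<'E'
from g import *
b=snap('side');print(r.read_state()['tcp_pos'])
b0=cv2.imread('pics/side0.png')
for i in (b0,b['color']):
  for x0 in(70,74,78):
    p=prof(b,i,x0,x0+4).mean(0);k=p[:250].argmin();L=p[:k];j=np.where(L>130)[0][-1];print(x0,ys[j],p[k].round(),ys[k])
E
```

```text
[ 0.60498108 -0.16393937  0.13235165]
70 -54.5 34.0 -44.25
74 -54.0 37.0 -41.25
78 -54.5 30.0 -47.75
70 -36.5 30.0 -28.0
74 -37.0 33.0 -27.75
78 -37.25 44.0 -29.25
```

The bar has moved about 16 mm, so about 12 mm remain. One more full stroke of about 9 mm, then I'll lift and swing clear for an exact look from above.

>>> apply_moves:
  plan: [-1.1,3.4,0,0,0,0,1,-1.1,3.4,0,0,0,0,1,-1.1,3.4,0,0,0,0,1,-1.1,3.5,0,0,0,0,1,-1.0,3.5,0,0,0,0,1,-1.0,3.5,0,0,0,0,1,-1.0,3.5,0,0,0,0,1,-1.0,3.4,0,0,0,0,1,-1.0,3.4,0,0,0,0,1,0,0,10,0,0,0,1]

```text
t: 7.5
tcp_pos: [0.5937, -0.1318, 0.1407]
orientation: [-0.145, 0.989, 0.001, -0.002]
force: [-0.4, 0.4, -0.9]
gripper_width: 0.001
grasp_force: 0.0
```

>>> apply_moves:
  plan: [0,0,30,0,0,0,1,0,0,30,0,0,0,1,-10,-35,0,0,0,0,1,-10,-35,0,0,0,0,1,-10,-35,0,0,0,0,1,-10,-35,0,0,0,0,1,-10,-35,0,0,0,0,1,-10,-35,0,0,0,0,1,-10,-35,0,0,0,0,1,-10,-35,0,0,0,0,1]

```text
t: 8.33
tcp_pos: [0.5145, -0.4141, 0.2026]
orientation: [-0.145, 0.989, 0.0, -0.0]
force: [0.7, 0.4, 0.4]
gripper_width: -0.006
grasp_force: 0.0
```

```bash
python3 - <<'E'
from g import *
print(r.read_state()['tcp_pos'])
a=snap('top','top2.png');b=snap('side')
b0=cv2.imread('pics/side0.png');a0=cv2.imread('pics/top0.png')
for i in (b0,b['color']):
  for x0 in(70,74,78):
    p=prof(b,i,x0,x0+4).mean(0);k=p[:250].argmin();L=p[:k];j=np.where(L>130)[0][-1];print(x0,ys[j],p[k].round(),ys[k])
for i in (a0,a['color']):
  for x0,hi in((76,-5),(79,-5),(82,-5),(91,-5),(94,-5),(97,-5)):
    print(x0,dark(a,i,x0,x0+3,-62,hi))
X=np.vstack([prof(a,a['color'],x,x+1).mean(0) for x in range(115,60,-1)])
cv2.imwrite('pics/r2.png',cv2.resize(X[:,80:].astype(np.uint8),(800,550)))
E
```

```text
[ 0.51450061 -0.41405158  0.20255323]
70 -54.5 34.0 -44.25
74 -54.0 37.0 -41.25
78 -54.5 30.0 -47.75
70 -28.5 115.0 -27.75
74 -29.25 103.0 -27.75
78 -29.75 98.0 -27.75
76 (np.float64(-50.9471929447193), np.float64(-54.75), np.float64(70.0), np.float64(149.66666666666666))
79 (np.float64(-50.91005890348889), np.float64(-54.25), np.float64(65.66666666666667), np.float64(149.0))
82 (np.float64(-51.0132802124834), np.float64(-54.25), np.float64(70.5), np.float64(141.66666666666666))
91 (np.float64(-23.038600180234305), np.float64(-26.25), np.float64(75.16666666666667), np.float64(146.5))
94 (np.float64(-23.1539069232979), np.float64(-26.5), np.float64(78.66666666666667), np.float64(148.0))
97 (np.float64(-22.940542561871087), np.float64(-26.25), np.float64(71.66666666666667), np.float64(145.5))
76 (np.float64(-26.270224518888096), np.float64(-29.75), np.float64(82.5), np.float64(168.0))
79 (np.float64(-26.11312649164678), np.float64(-29.25), np.float64(80.0), np.float64(168.0))
82 (np.float64(-25.78795511792993), np.float64(-29.25), np.float64(81.66666666666667), np.float64(165.0))
91 (np.float64(-23.123887051640803), np.float64(-26.25), np.float64(82.83333333333333), np.float64(166.16666666666666))
94 (np.float64(-23.23286564076038), np.float64(-26.75), np.float64(90.33333333333333), np.float64(166.83333333333334))
97 (np.float64(-23.00996677740864), np.float64(-26.5), np.float64(85.0), np.float64(164.83333333333334))
```

View pics/r2.png

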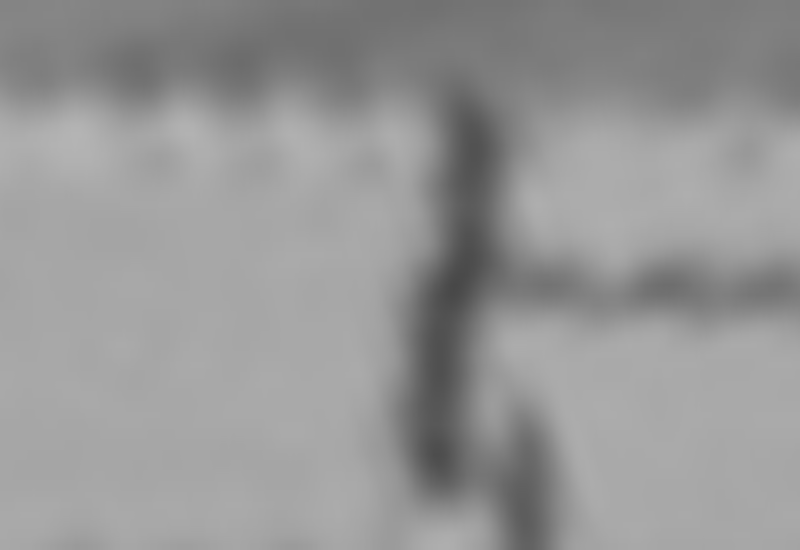

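In this view the tab's fin is at about x = 468 px and the pointer's at about 440 px, at 10.6–10.7 px/mm. The centroids give y = -23.1 and -26.1, so 3.0 mm remain, which is 12 mm of rim. I'll go back for a 12 mm stroke across the top.

>>> apply_moves:
  plan: [10.9,33,0,0,0,0,1,10.9,33,0,0,0,0,1,10.9,33,0,0,0,0,1,10.9,33,0,0,0,0,1,10.9,33,0,0,0,0,1,10.9,33,0,0,0,0,1,10.9,33,0,0,0,0,1,10.9,32.6,0,0,0,0,1,0,0,-30,0,0,0,1,0,0,-28,0,0,0,1]

```text
t: 9.27
tcp_pos: [0.6041, -0.1464, 0.1454]
orientation: [-0.147, 0.989, 0.0, 0.002]
force: [0.3, -0.2, -1.8]
gripper_width: 0.001
grasp_force: 0.0
```

>>> apply_moves:
  plan: [0,0,-6,0,0,0,1,0,0,-3,0,0,0,1,0,0,-3,0,0,0,1,0,0,0,0,0,0,1,0,0,0,0,0,0,1]

```text
t: 9.68
tcp_pos: [0.6027, -0.1501, 0.1338]
orientation: [-0.145, 0.989, -0.0, 0.001]
force: [-3.0, 0.3, 5.6]
gripper_width: -0.001
grasp_force: 2.1
```

>>> apply_moves:
  plan: [-0.6,1.9,0,0,0,0,1,-0.6,1.9,0,0,0,0,1,-0.6,1.9,0,0,0,0,1,-0.6,1.9,0,0,0,0,1,-0.6,1.9,0,0,0,0,1,-0.5,1.9,0,0,0,0,1,0,0,0,0,0,0,1,0,0,0,0,0,0,1,0,0,3,0,0,0,1,0,0,10,0,0,0,1]

```text
t: 10.52
tcp_pos: [0.5985, -0.1376, 0.1442]
orientation: [-0.145, 0.989, 0.0, -0.001]
force: [-0.6, 0.7, 0.3]
gripper_width: 0.005
grasp_force: 0.0
```

>>> apply_moves:
  plan: [0,0,30,0,0,0,1,0,0,30,0,0,0,1,-10,-35,0,0,0,0,1,-10,-35,0,0,0,0,1,-10,-35,0,0,0,0,1,-10,-35,0,0,0,0,1,-10,-35,0,0,0,0,1,-10,-35,0,0,0,0,1,-10,-35,0,0,0,0,1,-10,-35,0,0,0,0,1]

```text
t: 11.35
tcp_pos: [0.519, -0.4196, 0.206]
orientation: [-0.145, 0.989, -0.0, 0.001]
force: [0.9, 0.0, 0.5]
gripper_width: -0.001
grasp_force: 0.0
```

```bash
python3 - <<'E'
from g import *
print(r.read_state()['tcp_pos'],r.read_state()['qvel'].round(3))
a=snap('top')
for x0 in(76,79,82,91,94,97): print(x0,dark(a,a['color'],x0,x0+3,-40,-10))
X=np.vstack([prof(a,a['color'],x,x+1).mean(0) for x in range(115,60,-1)])
cv2.imwrite('pics/r3.png',cv2.resize(X[:,80:].astype(np.uint8),(800,550)))
E
```

```text
[ 0.51902956 -0.41962611  0.20602279] [-0.687  0.261  0.391  0.001 -0.126  0.683]
76 (np.float64(-24.46891191709844), np.float64(-28.25), np.float64(68.83333333333333), np.float64(162.5))
79 (np.float64(-23.873536501377412), np.float64(-27.25), np.float64(76.33333333333333), np.float64(164.83333333333334))
82 (np.float64(-23.563940617267875), np.float64(-26.75), np.float64(72.5), np.float64(156.0))
91 (np.float64(-23.087859858772408), np.float64(-26.25), np.float64(84.33333333333333), np.float64(164.33333333333334))
94 (np.float64(-23.230384515458564), np.float64(-26.5), np.float64(89.0), np.float64(167.0))
97 (np.float64(-22.972211208035947), np.float64(-26.5), np.float64(82.83333333333333), np.float64(160.0))
```

View pics/r3.png

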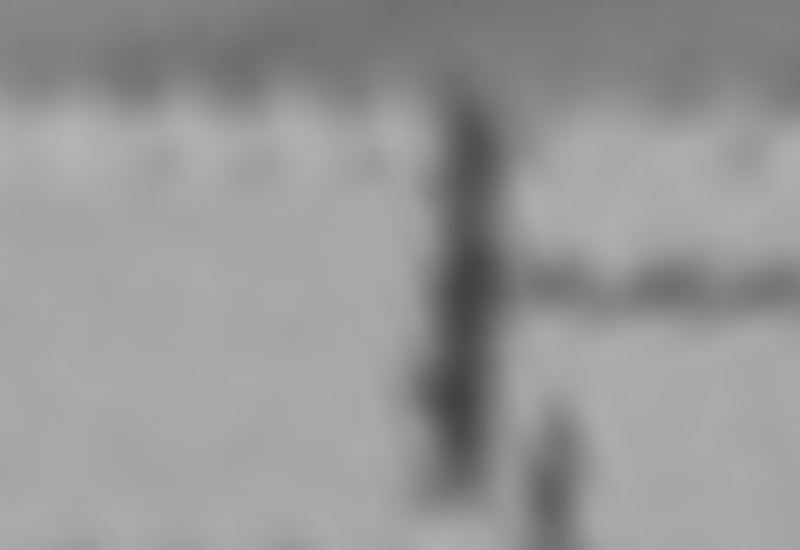

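The fins now form one line, both near x = 465 px. The pointer is about 0.7 mm short by both the centroids and the bar edge's 2.3 mm shift, well inside the 2 mm tolerance. I'll let the arm come to rest and hand in.

>>> apply_moves:
  plan: [0,0,0,0,0,0,1,0,0,0,0,0,0,1,0,0,0,0,0,0,1,0,0,0,0,0,0,1]

```text
t: 11.73
tcp_pos: [0.5197, -0.4171, 0.2056]
orientation: [-0.146, 0.989, -0.0, 0.0]
force: [-0.2, 0.2, -0.4]
gripper_width: -0.002
grasp_force: 0.0
```

```bash
python3 - <<'E'
from g import *
a=snap('top')
for x0 in(76,79,82,91,94,97): print(x0,dark(a,a['color'],x0,x0+3,-40,-10)[0])
print(r.sign_off())
E
```

```text
76 -24.513832176398534
79 -23.86428233064898
82 -23.548436308161712
91 -23.137951969778737
94 -23.211223821989527
97 -22.927481172673474
the job is handed in; nothing more can be done
None
```

I rolled the bar closed with light strokes on the wheel (readings stayed under 6 N); the pointer measures about 0.8 mm short of the gauge tab's middle (tolerance 2 mm). The finger is clear and the job is handed in at about 12 s of the 54 s allowed; the hand-in returned no verdict.

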